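# Feel for the empty pockets of the flap-covered bottle crate and stow the oil bottles

### The job

Put the two oil bottles away in the grey flap-covered crate: four of its six pockets already hold a short tin hidden under the flap, so before you move a bottle, press gently on the flaps with the closed fingers until you have found both empty pockets, pushing the flap of each well in (20 mm or more at your fingertips) so that it stays open. Then set one bottle upright in each empty pocket, right down on its floor, without dropping it, and let go. Leave the tall can, the glass jar and the flat round tin standing where they are.

Things in the scene. Friction and masses are not known exactly. Their poses are not given: they have to be found in the camera images.
- crate: grey sheet-metal crate fixed to the bench, 124x184x66 mm (its x, y, z; x roughly away from the robot). Origin: centre of its underside; z up. 2x3 pockets, 56 mm square inside, walls 4 mm, pitch 60 mm, floor 4 to 6 mm above the bench, each under a steel flap 52x52x2 mm whose top is 2 mm below the rim. Four pockets, different each time, hide a loose tin (44 mm across, 55 mm tall); two are empty.
- pocket1 (a point): centre of the mouth of pocket 1 (near row, left (crate +y)), in the plane of the crate's rim, 66 mm above the bench; at crate x -30, y +60 mm. Axes as the crate's.
- flap1 (a joint): hinge of pocket 1's flap, along crate y, 27 mm to the +x side of the pocket's centre, 3 mm below the rim; free edge at the -x side. 0 shut, 1.57 hanging down along the +x wall. Over a tin it gives 3 mm at the free edge, then stops dead; over an empty pocket it swings down at 1 to 2 N and stays where pushed (0.03 N m friction). A bottle set on it pushes it the rest of the way.
- pocket2 (a point): centre of the mouth of pocket 2 (near row, middle), in the plane of the crate's rim, 66 mm above the bench; at crate x -30, y +0 mm. Axes as the crate's.
- flap2 (a joint): hinge of pocket 2's flap, along crate y, 27 mm to the +x side of the pocket's centre, 3 mm below the rim; free edge at the -x side. 0 shut, 1.57 hanging down along the +x wall. Over a tin it gives 3 mm at the free edge, then stops dead; over an empty pocket it swings down at 1 to 2 N and stays where pushed (0.03 N m friction). A bottle set on it pushes it the rest of the way.
- pocket3 (a point): centre of the mouth of pocket 3 (near row, right), in the plane of the crate's rim, 66 mm above the bench; at crate x -30, y -60 mm. Axes as the crate's.
- flap3 (a joint): hinge of pocket 3's flap, along crate y, 27 mm to the +x side of the pocket's centre, 3 mm below the rim; free edge at the -x side. 0 shut, 1.57 hanging down along the +x wall. Over a tin it gives 3 mm at the free edge, then stops dead; over an empty pocket it swings down at 1 to 2 N and stays where pushed (0.03 N m friction). A bottle set on it pushes it the rest of the way.
- pocket4 (a point): centre of the mouth of pocket 4 (far row, left (crate +y)), in the plane of the crate's rim, 66 mm above the bench; at crate x +30, y +60 mm. Axes as the crate's.
- flap4 (a joint): hinge of pocket 4's flap, along crate y, 27 mm to the +x side of the pocket's centre, 3 mm below the rim; free edge at the -x side. 0 shut, 1.57 hanging down along the +x wall. Over a tin it gives 3 mm at the free edge, then stops dead; over an empty pocket it swings down at 1 to 2 N and stays where pushed (0.03 N m friction). A bottle set on it pushes it the rest of the way.
- pocket5 (a point): centre of the mouth of pocket 5 (far row, middle), in the plane of the crate's rim, 66 mm above the bench; at crate x +30, y +0 mm. Axes as the crate's.
- flap5 (a joint): hinge of pocket 5's flap, along crate y, 27 mm to the +x side of the pocket's centre, 3 mm below the rim; free edge at the -x side. 0 shut, 1.57 hanging down along the +x wall. Over a tin it gives 3 mm at the free edge, then stops dead; over an empty pocket it swings down at 1 to 2 N and stays where pushed (0.03 N m friction). A bottle set on it pushes it the rest of the way.
- pocket6 (a point): centre of the mouth of pocket 6 (far row, right), in the plane of the crate's rim, 66 mm above the bench; at crate x +30, y -60 mm. Axes as the crate's.
- flap6 (a joint): hinge of pocket 6's flap, along crate y, 27 mm to the +x side of the pocket's centre, 3 mm below the rim; free edge at the -x side. 0 shut, 1.57 hanging down along the +x wall. Over a tin it gives 3 mm at the free edge, then stops dead; over an empty pocket it swings down at 1 to 2 N and stays where pushed (0.03 N m friction). A bottle set on it pushes it the rest of the way.
- bottle_a: one of two identical orange oil bottles with a yellow screw cap, standing on the bench, 43 mm across and 124 mm tall, about 0.15 kg; the body narrows to the neck below the cap; the cap is 25 mm across and 16 mm high (108 to 124 mm above the base). Origin: centre of the base; z up along the bottle.
- bottle_b: one of two identical orange oil bottles with a yellow screw cap, standing on the bench, 43 mm across and 124 mm tall, about 0.15 kg; the body narrows to the neck below the cap; the cap is 25 mm across and 16 mm high (108 to 124 mm above the base). Origin: centre of the base; z up along the bottle.
- tall_can: bystander: plain aluminium can standing close to the bottles, 48 mm across, 140 mm tall. Origin: centre of its base; z up.
- jar: bystander: open glass jar beyond the crate, 63 mm across, 70 mm tall. Origin: centre of its base; z up.
- rouge: bystander: flat round tin, 58 mm across, 23 mm tall, lying to the left of the crate. Origin: centre of its base; z up.
Mind the look-alikes: they are no part of the job. Leave any black or red look-alike of the bottle_a alone.

How it is judged:
By the outcome, as a careful person would: the job done as asked, in the order asked, and still so for the second after the job is handed in, with the robot touching nothing.
It also fails if it takes over 72 s, if anything falls off the work surface, if the arm or the gripper's body presses on something with over 40 N, if the wrist force passes 120 N, or if a joint passes its speed limit or range.

### The arm

A 6-joint arm with a two-finger parallel gripper is mounted at the origin on a cart in front of the work surface, level with it; the furniture and walls round the work are solid. World frame = base frame: x ahead of the robot, y to its left, z up, the work surface at z = 0. Lengths are in mm, angles in rad, forces in N, time in s.
With the tool pointing down it reaches from about 300 to 825 mm from the base axis. Payload 5.4 kg.
Tool frame: the origin (TCP) lies on the mounting face of the last link; the fingertips stand 190 mm ahead of it and the grasp point (between the pads) lies 171 mm ahead of it (bot.tip_reach is the distance from the TCP to the fingertips, in mm); z points along the fingers, y is the line along which they close (so a half turn about z gives the same grasp; the last joint's range is limited). The gripper opens to 92 mm and grips with 3 to 60 N. Pads are 20 mm wide; open, the fingers measure 128 mm over their backs; the gripper's body (75 mm by 189 mm) begins 69 mm behind the grasp point.
Start: joints at [0.962, 0.158, 1.597, -0, 1.386, -0.21], TCP at [223.289, 529.858, 404.701] pointing down, gripper open.
Joint ranges: [-2.91, 2.91], [-0.94, 2.29], [0.18, 2.7], [-1.29, 4.43], [0.17, 2.64], [-3, 3]. Speed limits (rad/s): [2.57, 2.57, 3.14, 3.14, 3.14, 3.14].

### API

Orientations are given as a rotation vector (axis times angle).
In Python, from cell import bot, optics gives the robot as it stands. The module is installed in compiled form; this text tells all that it offers.
- The arm moves only by the tool arm_command, never from a script. Its argument "series" is a list of rows, each a list of 2 entries, a list of its own where there are three numbers: the shift along the tool's x, y, z in cm, then the turn about the tool's z in rad. A call has 1 to 20 rows; each row is the pose to reach, as a shift and turn from the pose commanded when the call began, along the tool's axes at that moment; what a row does not reach only later rows make up. A row lasts 1/12 s, in which the tool goes at most 41.7 mm and 7.16 degrees, less where a joint would pass 70% of its speed; a pose out of reach is approached as far as the arm can. A call with a gripper value outside its range is refused whole. "jaw" is the opening, from -1 (shut) to 1 (fully open), set as the call begins (left out, the last holds). The fingers move at their own pace and stop on an object; the grip force is fixed at half the most. Time passes only in rows, so rows that repeat a pose let the fingers close. It gives the time, the measured TCP pose, the force, the opening and the grip force at its end, in the units of the state.
- bot.sense(): the state, without advancing time (a new reading comes with each control period).
- optics.capture(name): name is "scene" or "top"; returns the picture (400x640x3 uint8, blue, green, red); there is no depth.
- optics.camera_params(name): a dict with "fov_y" (degrees; the focal length in pixels is half the picture's height over the tangent of half this angle, whatever the lens; pixels are square), "cx", "cy" (the principal point, pixels), "R" (3x3) and "t" (3): a world point X has camera coordinates R X + t. Camera axes: x right, y down, z forward; pixel columns grow to the right and rows downward; lengths in mm; the calibration is good to about 2 mm. A picture is of the moment at which its call begins. camera_params takes no time and is no camera call.
- bot.job_done(): hands the job in; it is judged then, once.
The state is a dict: "time_s": time; "joints": joint angles; "joint_vel": joint speeds; "tau": joint torques, N m; "tool_pos": TCP position; "ee_rot": TCP orientation; "ft_force": force on the tool from outside, world axes, zero at the start; "ft_torque": the same for the moment, N m; "grip_width": finger opening in mm; "grasp_force": force on a finger pad.
Only numpy, scipy, OpenCV 4.12 (cv2) and the standard library are available. Lean on these libraries where they do the work, as an engineer would, in place of code of your own. Each camera call takes 0.05 s, during which the arm holds its last target. There are 200 camera calls.

## Working session

There is one attempt and no reset: what is moved stays moved. The work goes in short steps, Python scripts to look and compute and a tool call to move; the robot and the scene stay as the last step left them, time stands still between calls to the robot, and variables do not carry over. Pictures are saved under pics/ and viewed, at most 10 in all, crops included, and the job is handed in when it is done.

Besides the shell and the picture viewer there is one more tool, called after ">>>" in YAML: its name, and indented under it one key for each argument. arm_command: Moves the arm, as the interface text tells. Its arguments: {"type":"object","properties":{"series":{"type":"array","items":{"type":"array"}},"jaw":{"type":"number"}},"required":["series"]}

```bash
mkdir -p pics; python3 - <<'E'
from cell import bot, optics
import cv2
for n in("scene","top"):
    cv2.imwrite(f"pics/{n}0.png",optics.capture(n)); p=optics.camera_params(n); print(n,p)
s=bot.sense();print(s['time_s'],s['tool_pos'],s['ee_rot'],s['ft_force'],s['grip_width'],bot.tip_reach)
E
```

```text
scene {'fov_y': 43.481502111339964, 'cx': 312.66365472601194, 'cy': 192.700415335984, 'R': array([[ 0.78275647, -0.62214872,  0.01494254],
       [-0.45793248, -0.59207468, -0.66313303],
       [ 0.42141446,  0.51222899, -0.7483524 ]]), 't': array([-468.99024122,  255.92905681, 1294.83221202])}
top {'fov_y': 55.22924710066895, 'cx': 320.49354918077194, 'cy': 196.74772492840205, 'R': array([[-0.0242395 , -0.99877285, -0.04318834],
       [-0.99361858,  0.0288297 , -0.1090457 ],
       [ 0.110157  ,  0.04026952, -0.99309808]]), 't': array([-39.1918968 , 533.32722155, 927.38497987])}
0.1 [223.16340642 529.65701163 403.82075018] [-6.22194595e-01 -3.07869142e+00  2.42684131e-03] [-0.9522085  -0.62036842 -0.22698296] 91.86051871873768 190.1
```

View pics/scene0.png

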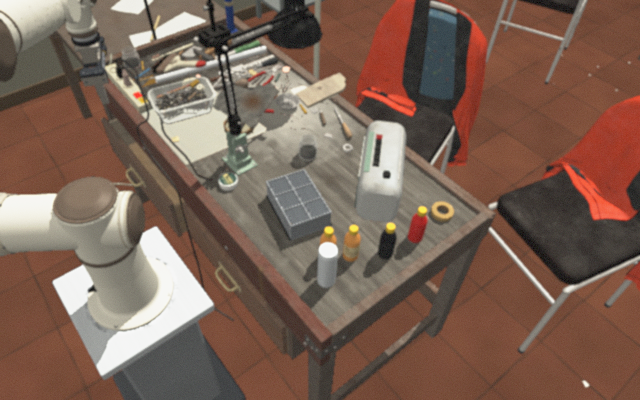

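View pics/top0.png

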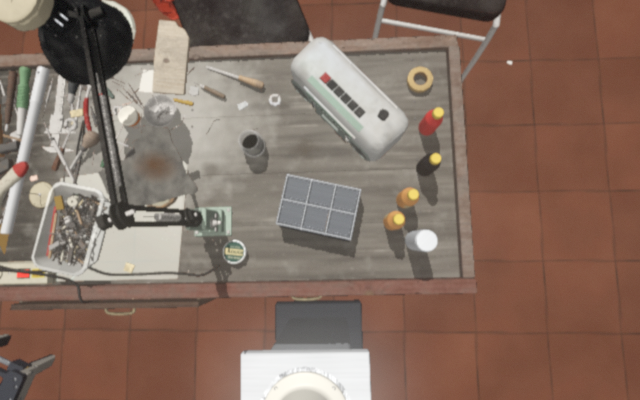

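The top view shows the crate at about (319,207). Four bottles stand to its right: orange at (396,220) and (408,197), black at (429,163), red at (431,121). The can is at (421,240), the jar at (253,146) and the round tin at (234,251). The two orange bottles match the description; the black and red ones are the look-alikes. I'll confirm with an enlarged crop.

```bash
cat > h.py <<'E'
import numpy as np, cv2
from cell import bot, optics
def ray(n,uv,z):
    p=optics.camera_params(n);f=200/np.tan(np.radians(p['fov_y'])/2)
    R=np.array(p['R']);t=np.array(p['t'])
    d=R.T@np.array([(uv[0]-p['cx'])/f,(uv[1]-p['cy'])/f,1]);c=-R.T@t
    return c+d*(z-c[2])/d[2]
def proj(n,X):
    p=optics.camera_params(n);f=200/np.tan(np.radians(p['fov_y'])/2)
    q=np.array(p['R'])@np.array(X)+p['t'];return f*q[:2]/q[2]+[p['cx'],p['cy']]
def blobs(im,lo,hi,amin=15):
    m=cv2.inRange(cv2.cvtColor(im,cv2.COLOR_BGR2HSV),lo,hi)
    n,l,s,c=cv2.connectedComponentsWithStats(m)
    return [(c[i].round(1),s[i].tolist()) for i in range(1,n) if s[i][4]>=amin]
E
python3 - <<'E'
from h import *
a=cv2.imread("pics/top0.png");s=cv2.imread("pics/scene0.png")
print("top yellow",[(b,ray("top",b[0],124).round()) for b in blobs(a,(21,150,120),(35,255,255)) if b[0][0]>380])
print("scene yellow",[(b,ray("scene",b[0],116).round()) for b in blobs(s,(21,150,120),(35,255,255)) if b[0][0]>300 and b[0][1]>180])
g=cv2.cvtColor(a,cv2.COLOR_BGR2HSV); print(g[207,305],g[180,260],g[232,315])
c=cv2.resize(a[110:260,265:465],None,fx=4,fy=4,interpolation=cv2.INTER_CUBIC);cv2.imwrite("pics/crop1.png",c)
E
```

```text
top yellow []
scene yellow [((array([421.7, 210.8]), [418, 207, 9, 9, 65]), array([ 709., -327.,  116.])), ((array([390.1, 227.8]), [386, 223, 9, 10, 68]), array([ 602., -317.,  116.])), ((array([353.2, 229.4]), [349, 225, 9, 10, 70]), array([ 523., -262.,  116.])), ((array([328.3, 231.1]), [324, 226, 10, 11, 78]), array([ 468., -227.,  116.]))]
[105   3 168] [ 18  33 132] [105   4 140]
```

View pics/crop1.png

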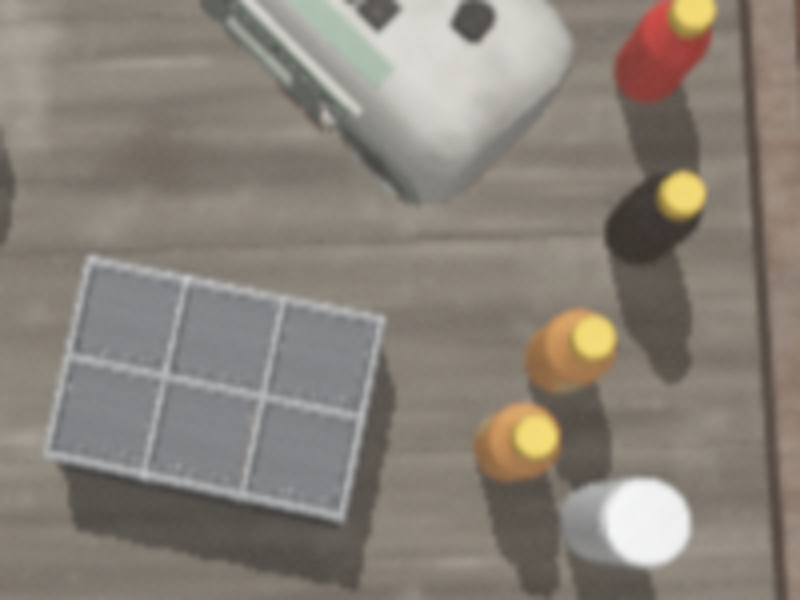

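The crop shows the two orange bottles: cap centres at crop (593,338) and (536,438). The crate rim corners are at crop (90,257), (385,318), (343,521) and (46,457), and the can top is at (649,521). The red and black bottles are the look-alikes.

```bash
python3 - <<'E'
from h import *
f=lambda u,v:((u+.5)/4-.5+265,(v+.5)/4-.5+110)
C=[ray("top",f(*q),66) for q in[(90,257),(385,318),(343,521),(46,457)]]
C=np.array(C);print(C.round(1))
print("sides",np.linalg.norm(C-np.roll(C,-1,0),axis=1).round(1))
cen=C.mean(0)[:2]; yv=(C[0]-C[1]+C[3]-C[2])[:2]; ang=np.arctan2(-yv[0],yv[1])
xv=(C[0]-C[3]+C[1]-C[2])[:2]; print("cen",cen.round(1),"yaw",ang,np.arctan2(xv[1],xv[0]))
for n,q,z in[("A",(536,438),124),("B",(593,338),124),("can",(649,521),140)]: print(n,ray("top",f(*q),z).round(1))
from scipy.spatial.transform import Rotation as R
M=R.from_rotvec(bot.sense()['ee_rot']).as_matrix();print(M.round(3))
# scene cross-check on scene crate corner
for c in C: print(proj("scene",c).round())
E
```

```text
[[ 586.1   24.7   66. ]
 [ 543.5 -152.1   66. ]
 [ 423.4 -123.1   66. ]
 [ 465.7   53.    66. ]]
sides [181.9 123.6 181.  123.6]
cen [504.6 -49.4] yaw -0.23617371482350447 -0.23376353080645687
A [ 466.6 -229.1  124. ]
B [ 521.4 -263.2  124. ]
can [ 419.7 -284.8  140. ]
[[-0.922  0.388 -0.001]
 [ 0.388  0.922 -0.001]
 [ 0.    -0.002 -1.   ]]
[304. 169.]
[331. 212.]
[291. 226.]
[266. 182.]
```

The crate measures 182 x 124 mm at rim height, which fits. Its centre is (505,-49) and its yaw is -0.235. The bottle positions from the two views agree to about 2 mm. I'll skirt the lamp post, turn the tool to the crate's axes, and start on pocket 1.

```bash
cat >> h.py <<'E'
from scipy.spatial.transform import Rotation as Ro
CEN=np.array([504.6,-49.4]);YAW=-0.235
X=np.array([np.cos(YAW),np.sin(YAW)]);Y=np.array([-X[1],X[0]])
def pocket(k,dx=0,dy=0):
    return CEN+((-30 if k<=3 else 30)+dx)*X+((60,0,-60)[(k-1)%3]+dy)*Y
def plan(*pts):  # world x,y,tip z -> tool shift cm, from the measured pose
    s=bot.sense();M=Ro.from_rotvec(s['ee_rot']).as_matrix();p=np.array(s['tool_pos'])
    print('t',round(s['time_s'],2),'tcp',p.round(1),'F',np.round(s['ft_force'],1),'w',round(s['grip_width'],1),'gf',s['grasp_force'])
    print('turn',round(np.arctan2(M[1,1],M[0,1])-np.pi/2-YAW,4),'tilt',M[:2,2].round(4))
    for q in pts: print(np.round(q,0),(M.T@(np.array([q[0],q[1],q[2]+190.1])-p)/10).round(2))
E
python3 -c "
from h import *
plan((285,260,150),(330,110,110),(*pocket(1,-8),85))"
```

```text
t 0.1 tcp [223.2 529.7 403.8] F [-1.  -0.6 -0.2] w 91.9 gf 0.0
turn -0.1638 tilt [-0.001  -0.0014]
[285 260 150] [-16.17 -22.44   6.4 ]
[330 110 110] [-26.15 -34.51  10.42]
[482.  18.  85.] [-43.7  -37.11  12.92]
```

>>> arm_command:
  series:
    - [[-4, -5.6, 1.6], -0.04]
    - [[-8, -11.2, 3.2], -0.08]
    - [[-12, -16.8, 4.8], -0.12]
    - [[-16.2, -22.4, 6.4], -0.164]
    - [[-16.2, -22.4, 6.4], -0.164]
    - [[-16.2, -22.4, 6.4], -0.164]
    - [[-16.2, -22.4, 6.4], -0.164]
    - [[-19.5, -26.5, 7.7], -0.164]
    - [[-22.8, -30.5, 9], -0.164]
    - [[-26.2, -34.5, 10.4], -0.164]
    - [[-26.2, -34.5, 10.4], -0.164]
    - [[-30, -35.1, 11], -0.164]
    - [[-33.5, -35.7, 11.5], -0.164]
    - [[-37, -36.2, 12], -0.164]
    - [[-40.5, -36.7, 12.5], -0.164]
    - [[-43.7, -37.1, 12.9], -0.164]
    - [[-43.7, -37.1, 12.9], -0.164]
    - [[-43.7, -37.1, 12.9], -0.164]
  jaw: -1

```text
time_s: 1.6
tool_pos: [482.4, 17.6, 274.8]
ee_rot: [-0.37, -3.117, -0.0]
ft_force: [-0.7, 0.2, -0.1]
grip_width: 0.6
grasp_force: 0.0
```

```bash
python3 -c "
from h import *
plan((*pocket(1,-8),67),(*pocket(1,-8),60))"
```

```text
t 1.6 tcp [482.4  17.6 274.8] F [-0.7  0.2 -0.1] w 0.6 gf 0.0
turn -0.0013 tilt [-0.0022  0.0005]
[482.  18.  67.] [0.08 0.   1.77]
[482.  18.  60.] [0.07 0.   2.47]
```

>>> arm_command:
  series:
    - [[0.05, 0, 1.0], 0]
    - [[0.05, 0, 1.6], 0]
    - [[0.05, 0, 1.8], 0]
    - [[0.05, 0, 1.9], 0]
    - [[0.05, 0, 2.0], 0]
    - [[0.05, 0, 2.1], 0]
    - [[0.05, 0, 2.2], 0]
    - [[0.05, 0, 2.3], 0]
    - [[0.05, 0, 2.3], 0]
    - [[0.05, 0, 2.3], 0]

```text
time_s: 2.43
tool_pos: [481.5, 18.4, 252.8]
ee_rot: [0.368, 3.12, -0.0]
ft_force: [1.2, 0.2, 1.5]
grip_width: 0.5
grasp_force: 0.1
```

>>> arm_command:
  series:
    - [[0, 0, 0.1], 0]
    - [[0, 0, 0.2], 0]
    - [[0, 0, 0.3], 0]
    - [[0, 0, 0.3], 0]
    - [[0, 0, 0.3], 0]

```text
time_s: 2.85
tool_pos: [481.9, 18.4, 252.3]
ee_rot: [-0.367, -3.12, 0.0]
ft_force: [-9.8, 2.1, 22.1]
grip_width: 0.4
grasp_force: 10.8
```

Pocket 1 stops dead at a tip height of 62 mm with 22 N, so it holds a tin. On to pocket 2, pressing more lightly.

>>> arm_command:
  series:
    - [[0, 0, -2.1], 0]
    - [[0, -3, -2.1], 0]
    - [[0, -6, -2.1], 0]
    - [[0, -6, -2.1], 0]
    - [[0, -6, -1.2], 0]
    - [[0, -6, -0.6], 0]
    - [[0, -6, -0.5], 0]
    - [[0, -6, -0.4], 0]
    - [[0, -6, -0.3], 0]
    - [[0, -6, -0.2], 0]
    - [[0, -6, -0.2], 0]
    - [[0, -6, -0.2], 0]

```text
time_s: 3.85
tool_pos: [467.6, -39.8, 251.7]
ee_rot: [0.367, 3.12, -0.0]
ft_force: [0.4, -1.0, 0.3]
grip_width: 0.3
grasp_force: 0.0
```

>>> arm_command:
  series:
    - [[0, 0, 0.1], 0]
    - [[0, 0, 0.2], 0]
    - [[0, 0, 0.3], 0]
    - [[0, 0, 0.3], 0]
    - [[0, 0, 0.3], 0]

```text
time_s: 4.27
tool_pos: [467.5, -40.0, 248.7]
ee_rot: [0.368, 3.12, -0.0]
ft_force: [0.6, 0.4, 0.3]
grip_width: 0.4
grasp_force: 0.2
```

>>> arm_command:
  series:
    - [[0, 0, 0.4], 0]
    - [[0, 0, 0.8], 0]
    - [[0, 0, 1.2], 0]
    - [[0, 0, 1.6], 0]
    - [[0, 0, 2.0], 0]
    - [[0, 0, 2.4], 0]
    - [[0, 0, 2.8], 0]
    - [[0, 0, 3.2], 0]
    - [[0, 0, 3.2], 0]

```text
time_s: 5.02
tool_pos: [467.0, -39.8, 215.6]
ee_rot: [-0.368, -3.118, -0.001]
ft_force: [-0.5, 0.5, -0.4]
grip_width: 0.2
grasp_force: 0.0
```

>>> arm_command:
  series:
    - [[-0.3, 0, 0], 0]
    - [[-0.6, 0, 0], 0]
    - [[-0.9, 0, 0], 0]
    - [[-1.2, 0, 0.2], 0]
    - [[-1.4, 0, 0.4], 0]
    - [[-1.4, 0, 0.4], 0]

```text
time_s: 5.52
tool_pos: [481.6, -43.4, 212.5]
ee_rot: [0.368, 3.119, -0.0]
ft_force: [-0.3, 0.4, -0.8]
grip_width: 0.5
grasp_force: 0.0
```

Pocket 2 is empty and its flap is pushed well in. Next is pocket 3.

>>> arm_command:
  series:
    - [[0.3, 0, -2], 0]
    - [[0.7, 0, -4], 0]
    - [[1.4, 0, -5.8], 0]
    - [[1.4, -3, -5.8], 0]
    - [[1.4, -6, -5.8], 0]
    - [[1.4, -6, -5.8], 0]
    - [[1.4, -6, -4.8], 0]
    - [[1.4, -6, -4.2], 0]
    - [[1.4, -6, -4.1], 0]
    - [[1.4, -6, -4.0], 0]
    - [[1.4, -6, -3.9], 0]
    - [[1.4, -6, -3.8], 0]
    - [[1.4, -6, -3.7], 0]
    - [[1.4, -6, -3.7], 0]
    - [[1.4, -6, -3.7], 0]

```text
time_s: 6.77
tool_pos: [453.6, -98.3, 249.8]
ee_rot: [0.368, 3.12, -0.0]
ft_force: [-1.0, -0.2, 0.8]
grip_width: 0.4
grasp_force: 0.0
```

>>> arm_command:
  series:
    - [[0, 0, 0.1], 0]
    - [[0, 0, 0.2], 0]
    - [[0, 0, 0.3], 0]
    - [[0, 0, 0.3], 0]

```text
time_s: 7.1
tool_pos: [453.6, -98.4, 246.7]
ee_rot: [0.368, 3.12, -0.0]
ft_force: [-0.0, -0.4, 0.7]
grip_width: 0.6
grasp_force: 0.3
```

>>> arm_command:
  series:
    - [[0, 0, 0.4], 0]
    - [[0, 0, 0.8], 0]
    - [[0, 0, 1.2], 0]
    - [[0, 0, 1.6], 0]
    - [[0, 0, 2.0], 0]
    - [[0, 0, 2.4], 0]
    - [[0, 0, 2.8], 0]
    - [[0, 0, 3.0], 0]
    - [[-0.4, 0, 3.1], 0]
    - [[-0.8, 0, 3.2], 0]
    - [[-1.2, 0, 3.3], 0]
    - [[-1.4, 0, 3.4], 0]
    - [[-1.4, 0, 3.4], 0]

```text
time_s: 8.18
tool_pos: [467.8, -101.8, 212.8]
ee_rot: [0.368, 3.119, -0.0]
ft_force: [0.5, 0.6, 0.7]
grip_width: 0.3
grasp_force: 0.0
```

>>> arm_command:
  series:
    - [[0.3, 0, -3], 0]
    - [[0.5, 0, -6], 0]
    - [[2, 0, -9], 0]
    - [[6, 0, -13], 0]
    - [[10, 2, -17], 0]
    - [[13, 4, -17], 0]
    - [[13, 4, -17], 0]
    - [[13, 4, -17], 0]
  jaw: 0

```text
time_s: 8.85
tool_pos: [348.6, -30.8, 384.9]
ee_rot: [0.365, 3.115, -0.002]
ft_force: [0.1, -0.8, -0.1]
grip_width: 45.9
grasp_force: 0.0
```

```bash
python3 - <<'E'
from h import *
im=optics.capture("top");cv2.imwrite("pics/top1.png",im)
cv2.imwrite("pics/crop2.png",cv2.resize(im[140:290,265:465],None,fx=4,fy=4,interpolation=cv2.INTER_CUBIC))
B=np.array([521.4,-263.2])
plan((*B,160),(*B,96))
E
```

```text
t 8.9 tcp [349.5 -31.7 384.1] F [ 0.1 -0.4  0.1] w 45.9 gf 0.0
turn 0.0016 tilt [ 0.0043 -0.002 ]
[ 521. -263.  160.] [-22.06 -18.54   3.52]
[ 521. -263.   96.] [-22.03 -18.54   9.92]
```

View pics/crop2.png

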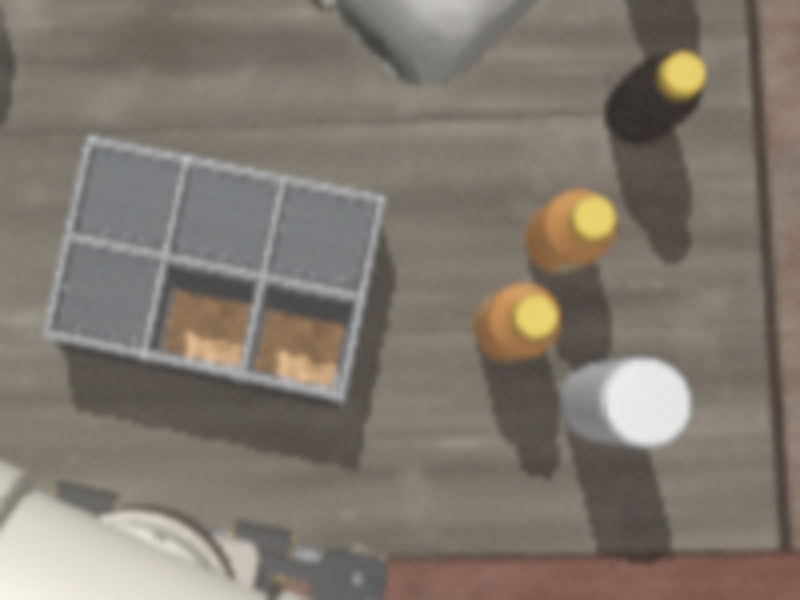

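The picture shows both near-row pockets, middle and right, open at crop (207,320) and (303,335), with everything else unmoved. Before going to bottle B I'll check the clearance to the big appliance.

```bash
python3 - <<'E'
from h import *
for uv in((372,160),(400,135),(405,120),(330,115)):
    print(uv,[ray("top",uv,z)[:2].round() for z in(0,80,150,180)])
print("scene near corner foot/top",ray("scene",(368,218),0).round(),[ray("scene",(400,212),z)[:2].round() for z in(0,50)])
print([ray("scene",(405,130),z).round() for z in(100,150,200)])
E
```

```text
(372, 160) [array([ 627., -188.]), array([ 611., -180.]), array([ 596., -173.]), array([ 590., -170.])]
(400, 135) [array([ 691., -263.]), array([ 669., -249.]), array([ 650., -237.]), array([ 642., -231.])]
(405, 120) [array([ 730., -278.]), array([ 705., -262.]), array([ 684., -249.]), array([ 674., -243.])]
(330, 115) [array([751., -83.]), array([724., -83.]), array([701., -84.]), array([691., -84.])]
scene near corner foot/top [ 650. -196.    0.] [array([ 741., -237.]), array([ 706., -262.])]
[array([921., -59., 100.]), array([874., -95., 150.]), array([ 827., -130.,  200.])]
```

>>> arm_command:
  series:
    - [[-3, -2.5, 0.5], 0]
    - [[-6, -5, 1], -0.05]
    - [[-9, -7.5, 1.5], -0.1]
    - [[-12, -10, 2], -0.15]
    - [[-15, -12.5, 2.5], -0.2]
    - [[-18, -15, 3], -0.2]
    - [[-20.5, -17.2, 3.3], -0.2]
    - [[-22.05, -18.55, 3.5], -0.2]
    - [[-22.05, -18.55, 3.5], -0.2]
    - [[-22.05, -18.55, 3.5], -0.2]
    - [[-22.05, -18.55, 3.5], -0.2]

```text
time_s: 9.82
tool_pos: [521.2, -264.0, 346.7]
ee_rot: [-0.055, -3.14, -0.002]
ft_force: [-0.2, 0.7, 0.1]
grip_width: 45.9
grasp_force: 0.0
```

```bash
python3 - <<'E'
from h import *
cv2.imwrite("pics/s2.png",cv2.resize(optics.capture("scene")[140:300,260:460],None,fx=4,fy=3.75,interpolation=cv2.INTER_CUBIC))
plan((521.4,-263.2,130),(521.4,-263.2,99))
E
```

```text
t 9.87 tcp [ 521.1 -263.6  347.1] F [-0.7 -1.1 -0. ] w 45.9 gf 0.0
turn 0.2005 tilt [-0.0009  0.0008]
[ 521. -263.  130.] [-0.03  0.04  2.7 ]
[ 521. -263.   99.] [-0.04  0.04  5.8 ]
```

View pics/s2.png

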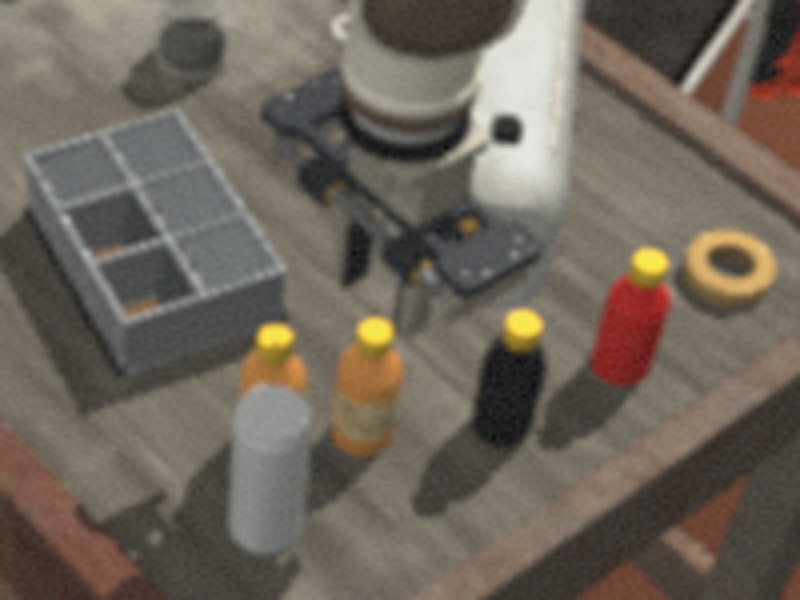

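The scene view shows the open fingers above bottle B's cap (crop (375,330)), with the appliance clear of the gripper. Both open pockets are visible. I'll go down and grip the cap.

>>> arm_command:
  series:
    - [[0, 0, 2.0], 0]
    - [[0, 0, 3.5], 0]
    - [[0, 0, 4.8], 0]
    - [[0, 0, 5.8], 0]
    - [[0, 0, 5.8], 0]
    - [[0, 0, 5.8], 0]

```text
time_s: 10.37
tool_pos: [521.2, -263.8, 289.5]
ee_rot: [-0.054, -3.141, -0.001]
ft_force: [-0.3, -0.4, 0.6]
grip_width: 46.1
grasp_force: 0.0
```

>>> arm_command:
  series:
    - [[0, 0, 0], 0]
    - [[0, 0, 0], 0]
    - [[0, 0, 0], 0]
    - [[0, 0, 0], 0]
    - [[0, 0, 0], 0]
    - [[0, 0, 0], 0]
    - [[0, 0, 0], 0]
  jaw: -1

```text
time_s: 10.95
tool_pos: [521.6, -264.3, 290.5]
ee_rot: [0.055, 3.14, -0.001]
ft_force: [1.6, 0.3, 3.9]
grip_width: 24.4
grasp_force: 29.5
```

>>> arm_command:
  series:
    - [[0, 0, -1], 0]
    - [[0, 0, -4], 0]
    - [[0, 0, -8], 0]
    - [[0, 0, -12], 0]
    - [[0, 0, -15], 0]
    - [[0, 0, -15], 0]
    - [[0, 0, -15], 0]

```text
time_s: 11.53
tool_pos: [521.4, -264.3, 442.0]
ee_rot: [0.055, 3.138, -0.004]
ft_force: [0.2, 0.3, -2.2]
grip_width: 23.7
grasp_force: 29.4
```

```bash
python3 - <<'E'
from h import *
plan((*pocket(2,-2),250),(*pocket(2,-2),180))
E
```

```text
t 11.53 tcp [ 521.4 -264.3  442. ] F [ 0.2  0.3 -2.2] w 23.7 gf 29.361695294765013
turn 0.2002 tilt [ 0.0031 -0.0026]
[473. -42. 250.] [ 5.57 22.05  0.11]
[473. -42. 180.] [ 5.59 22.07  7.11]
```

>>> arm_command:
  series:
    - [[0.6, 2.2, 0], 0.03]
    - [[1.2, 4.5, 0], 0.06]
    - [[2, 7.5, 0], 0.1]
    - [[2.8, 10.5, 0], 0.13]
    - [[3.5, 13.5, 0], 0.17]
    - [[4.2, 16.5, 0], 0.2]
    - [[4.9, 19.5, 0], 0.2]
    - [[5.4, 21.2, 0], 0.2]
    - [[5.6, 22.0, 0], 0.2]
    - [[5.6, 22.0, 2], 0.2]
    - [[5.6, 22.0, 5], 0.2]
    - [[5.6, 22.0, 7], 0.2]
    - [[5.6, 22.0, 7], 0.2]
    - [[5.6, 22.0, 7], 0.2]
    - [[5.6, 22.0, 7], 0.2]

```text
time_s: 12.78
tool_pos: [473.3, -42.8, 370.4]
ee_rot: [0.369, 3.119, -0.001]
ft_force: [0.1, -0.7, -1.4]
grip_width: 23.9
grasp_force: 29.9
```

```bash
python3 - <<'E'
from h import *
im=optics.capture("top");sc=optics.capture("scene")
a=cv2.resize(im[160:260,265:390],(400,320),interpolation=cv2.INTER_CUBIC)
b=cv2.resize(sc[140:260,240:390],(400,320),interpolation=cv2.INTER_CUBIC)
cv2.imwrite("pics/p3.png",np.hstack([a,b]))
plan((*pocket(2,-2),160),(*pocket(2,-2),105))
E
```

```text
t 12.88 tcp [473.6 -42.8 371.3] F [ 0.4  0.6 -1.8] w 24.3 gf 29.85364351679891
turn -0.0002 tilt [ 0.0025 -0.001 ]
[473. -42. 160.] [0.03 0.08 2.12]
[473. -42. 105.] [0.05 0.08 7.62]
```

View pics/p3.png

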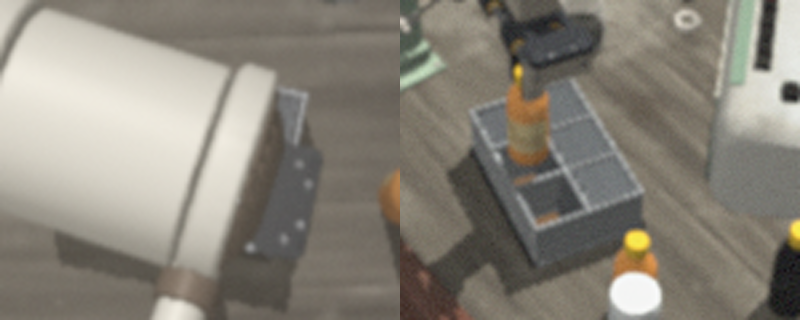

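The picture shows the bottle hanging upright over pocket 2 at crop (528,130), lined up. I'll lower it while watching the force.

>>> arm_command:
  series:
    - [[0.05, 0.1, 0.8], 0]
    - [[0.05, 0.1, 1.5], 0]
    - [[0.05, 0.1, 2.1], 0]
    - [[0.05, 0.1, 2.7], 0]
    - [[0.05, 0.1, 3.3], 0]
    - [[0.05, 0.1, 3.9], 0]
    - [[0.05, 0.1, 4.5], 0]
    - [[0.05, 0.1, 5.1], 0]
    - [[0.05, 0.1, 5.7], 0]
    - [[0.05, 0.1, 6.2], 0]
    - [[0.05, 0.1, 6.2], 0]

```text
time_s: 13.8
tool_pos: [472.3, -41.1, 306.4]
ee_rot: [-0.368, -3.118, -0.001]
ft_force: [0.4, -0.5, -2.0]
grip_width: 24.0
grasp_force: 29.8
```

>>> arm_command:
  series:
    - [[0, 0, 0.2], 0]
    - [[0, 0, 0.4], 0]
    - [[0, 0, 0.6], 0]
    - [[0, 0, 0.8], 0]
    - [[0, 0, 1.0], 0]
    - [[0, 0, 1.1], 0]
    - [[0, 0, 1.2], 0]
    - [[0, 0, 1.2], 0]
    - [[0, 0, 1.2], 0]

```text
time_s: 14.55
tool_pos: [473.1, -41.3, 296.5]
ee_rot: [0.368, 3.119, -0.0]
ft_force: [-1.6, 1.6, 4.9]
grip_width: 23.7
grasp_force: 29.9
```

>>> arm_command:
  series:
    - [[0, 0, 0.1], 0]
    - [[0, 0, 0.1], 0]
    - [[0, 0, 0.1], 0]

```text
time_s: 14.8
tool_pos: [473.5, -41.4, 296.5]
ee_rot: [0.367, 3.117, -0.001]
ft_force: [-2.8, 1.5, 10.6]
grip_width: 24.0
grasp_force: 30.0
```

The bottle stands on the floor. I'll ease off and let go.

>>> arm_command:
  series:
    - [[0, 0, -0.1], 0]
    - [[0, 0, -0.1], 0]
    - [[0, 0, -0.1], 0]

```text
time_s: 15.05
tool_pos: [473.1, -41.3, 296.5]
ee_rot: [0.368, 3.118, -0.0]
ft_force: [-0.9, 1.1, 6.3]
grip_width: 24.1
grasp_force: 30.0
```

>>> arm_command:
  series:
    - [[0, 0, -0.1], 0]
    - [[0, 0, -0.1], 0]
    - [[0, 0, -0.1], 0]
    - [[0, 0, -0.1], 0]
    - [[0, 0, -0.1], 0]
    - [[0, 0, -1.5], 0]
    - [[0, 0, -4], 0]
    - [[0, 0, -7.5], 0]
    - [[0, 0, -8.5], 0]
    - [[0, 0, -8.5], 0]
  jaw: -0.25

```text
time_s: 15.88
tool_pos: [473.7, -41.6, 384.0]
ee_rot: [0.367, 3.113, -0.003]
ft_force: [0.1, -0.5, 0.6]
grip_width: 34.2
grasp_force: 0.0
```

```bash
python3 - <<'E'
from h import *
A=(466.9,-228.5)
plan((*A,180),(*A,99))
E
```

```text
t 15.88 tcp [473.7 -41.6 384. ] F [ 0.1 -0.5  0.6] w 34.2 gf 0.0
turn 0.0003 tilt [ 0.0066 -0.0024]
[ 467. -228.  180.] [ -3.67 -18.34   1.43]
[ 467. -228.   99.] [ -3.62 -18.33   9.53]
```

>>> arm_command:
  series:
    - [[-0.7, -3, 0.3], -0.05]
    - [[-1.4, -6.5, 0.6], -0.1]
    - [[-2.1, -10, 0.9], -0.15]
    - [[-2.8, -13.5, 1.2], -0.2]
    - [[-3.4, -16.8, 1.4], -0.2]
    - [[-3.65, -18.35, 1.4], -0.2]
    - [[-3.65, -18.35, 1.4], -0.2]
    - [[-3.65, -18.35, 1.4], -0.2]
    - [[-3.65, -18.35, 1.4], -0.2]
  jaw: 0

```text
time_s: 16.63
tool_pos: [465.4, -227.3, 365.4]
ee_rot: [-0.054, -3.139, -0.003]
ft_force: [-0.2, 0.3, 0.2]
grip_width: 46.2
grasp_force: 0.0
```

```bash
python3 - <<'E'
from h import *
A=(466.9,-228.5)
plan((*A,130),(*A,99))
im=optics.capture("top");sc=optics.capture("scene")
a=cv2.resize(im[150:290,265:440],(400,320),interpolation=cv2.INTER_CUBIC)
b=cv2.resize(sc[140:300,240:440],(400,320),interpolation=cv2.INTER_CUBIC)
cv2.imwrite("pics/p4.png",np.hstack([a,b]))
E
```

```text
t 16.63 tcp [ 465.4 -227.3  365.4] F [-0.2  0.3  0.2] w 46.2 gf 0.0
turn 0.2006 tilt [-0.0016  0.0018]
[ 467. -228.  130.] [-0.16 -0.13  4.53]
[ 467. -228.   99.] [-0.17 -0.13  7.63]
```

View pics/p4.png

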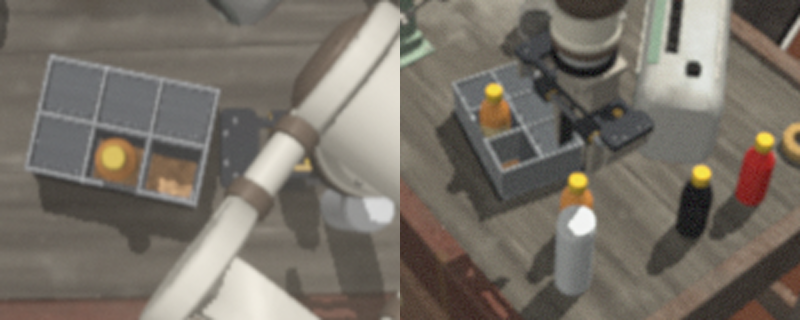

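The picture shows bottle B upright in pocket 2 at crop (115,160). The gripper is above bottle A, with its cap at (577,182), and the can is untouched. I'll go down and grip.

>>> arm_command:
  series:
    - [[-0.1, -0.1, 2.5], 0]
    - [[-0.1, -0.1, 4.5], 0]
    - [[-0.1, -0.1, 6.3], 0]
    - [[-0.1, -0.1, 7.6], 0]
    - [[-0.1, -0.1, 7.6], 0]
    - [[-0.1, -0.1, 7.6], 0]

```text
time_s: 17.23
tool_pos: [466.5, -228.2, 290.3]
ee_rot: [-0.053, -3.14, -0.002]
ft_force: [0.7, 0.6, 0.5]
grip_width: 46.1
grasp_force: 0.0
```

>>> arm_command:
  series:
    - [[0, 0, 0], 0]
    - [[0, 0, 0], 0]
    - [[0, 0, 0], 0]
    - [[0, 0, 0], 0]
    - [[0, 0, 0], 0]
    - [[0, 0, 0], 0]
    - [[0, 0, 0], 0]
  jaw: -1

```text
time_s: 17.82
tool_pos: [466.9, -229.4, 291.7]
ee_rot: [0.055, 3.14, -0.001]
ft_force: [-0.2, 0.9, 4.9]
grip_width: 24.2
grasp_force: 29.9
```

>>> arm_command:
  series:
    - [[0, 0, -1], 0]
    - [[0, 0, -4], 0]
    - [[0, 0, -8], 0]
    - [[0, 0, -12], 0]
    - [[0, 0, -15], 0]
    - [[0, 0, -15], 0]
    - [[0, 0, -15], 0]
    - [[0, 0, -15], 0]

```text
time_s: 18.48
tool_pos: [466.1, -229.1, 439.5]
ee_rot: [-0.055, -3.139, -0.002]
ft_force: [-0.6, 0.3, -1.6]
grip_width: 23.6
grasp_force: 30.0
```

```bash
python3 - <<'E'
from h import *
plan((*pocket(3,-2),250),(*pocket(3,-2),180))
E
```

```text
t 18.48 tcp [ 466.1 -229.1  439.5] F [-0.6  0.3 -1.6] w 23.6 gf 30.009643024414174
turn 0.2001 tilt [-0.0019  0.0013]
[ 460. -100.  250.] [ 1.11 12.84 -0.05]
[ 460. -100.  180.] [ 1.1  12.84  6.95]
```

>>> arm_command:
  series:
    - [[0.2, 2.5, 0], 0.04]
    - [[0.4, 5, 0], 0.08]
    - [[0.7, 7.5, 0], 0.12]
    - [[0.9, 10, 0], 0.16]
    - [[1.05, 12, 0], 0.2]
    - [[1.1, 12.85, 0], 0.2]
    - [[1.1, 12.85, 2], 0.2]
    - [[1.1, 12.85, 5], 0.2]
    - [[1.1, 12.85, 7], 0.2]
    - [[1.1, 12.85, 7], 0.2]
    - [[1.1, 12.85, 7], 0.2]
    - [[1.1, 12.85, 7], 0.2]

```text
time_s: 19.48
tool_pos: [460.3, -100.9, 371.4]
ee_rot: [0.368, 3.119, -0.001]
ft_force: [0.2, -0.3, -1.4]
grip_width: 23.7
grasp_force: 30.0
```

```bash
python3 - <<'E'
from h import *
plan((*pocket(3,-2),160),(*pocket(3,-2),105))
cv2.imwrite("pics/p5.png",cv2.resize(optics.capture("scene")[140:260,240:390],(600,480),interpolation=cv2.INTER_CUBIC))
E
```

```text
t 19.48 tcp [ 460.3 -100.9  371.4] F [ 0.2 -0.3 -1.4] w 23.7 gf 30.012050474339134
turn 0.0003 tilt [ 0.0005 -0.0004]
[ 460. -100.  160.] [0.09 0.04 2.13]
[ 460. -100.  105.] [0.09 0.04 7.63]
```

View pics/p5.png

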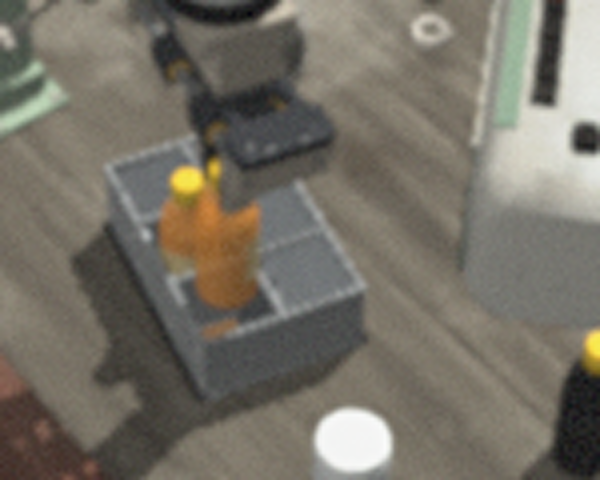

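The second bottle hangs upright over pocket 3 at crop (228,260). I'll lower it.

>>> arm_command:
  series:
    - [[0.05, 0.05, 0.8], 0]
    - [[0.05, 0.05, 1.5], 0]
    - [[0.05, 0.05, 2.1], 0]
    - [[0.05, 0.05, 2.7], 0]
    - [[0.05, 0.05, 3.3], 0]
    - [[0.05, 0.05, 3.9], 0]
    - [[0.05, 0.05, 4.5], 0]
    - [[0.05, 0.05, 5.1], 0]
    - [[0.05, 0.05, 5.7], 0]
    - [[0.05, 0.05, 6.2], 0]
    - [[0.05, 0.05, 6.2], 0]

```text
time_s: 20.45
tool_pos: [459.2, -99.6, 307.3]
ee_rot: [-0.368, -3.118, -0.001]
ft_force: [-0.6, 0.3, -1.8]
grip_width: 23.8
grasp_force: 30.0
```

>>> arm_command:
  series:
    - [[0, 0, 0.2], 0]
    - [[0, 0, 0.4], 0]
    - [[0, 0, 0.6], 0]
    - [[0, 0, 0.8], 0]
    - [[0, 0, 1.0], 0]
    - [[0, 0, 1.1], 0]
    - [[0, 0, 1.2], 0]
    - [[0, 0, 1.2], 0]
    - [[0, 0, 1.2], 0]

```text
time_s: 21.2
tool_pos: [460.1, -100.0, 297.8]
ee_rot: [0.368, 3.118, -0.001]
ft_force: [-0.8, 0.8, 5.0]
grip_width: 23.6
grasp_force: 30.0
```

>>> arm_command:
  series:
    - [[0, 0, 0.1], 0]
    - [[0, 0, 0.1], 0]
    - [[0, 0, 0.1], 0]

```text
time_s: 21.45
tool_pos: [460.5, -100.1, 297.7]
ee_rot: [0.367, 3.117, -0.001]
ft_force: [-1.7, 2.3, 11.1]
grip_width: 23.9
grasp_force: 30.1
```

>>> arm_command:
  series:
    - [[0, 0, -0.1], 0]
    - [[0, 0, -0.1], 0]
    - [[0, 0, -0.1], 0]

```text
time_s: 21.7
tool_pos: [460.1, -100.0, 297.8]
ee_rot: [0.368, 3.118, -0.001]
ft_force: [-0.2, 0.9, 6.5]
grip_width: 24.0
grasp_force: 30.0
```

>>> arm_command:
  series:
    - [[0, 0, 0], 0]
    - [[0, 0, 0], 0]
    - [[0, 0, 0], 0]
    - [[0, 0, 0], 0]
    - [[0, 0, 0], 0]
    - [[0, 0, -1.5], 0]
    - [[0, 0, -4], 0]
    - [[0, 0, -7.5], 0]
    - [[0, 0, -11], 0]
    - [[3, 0, -13], 0]
    - [[6, 0, -13], 0]
    - [[9, 0, -13], 0]
    - [[12, 0, -13], 0]
    - [[12, 0, -13], 0]
    - [[12, 0, -13], 0]
  jaw: -0.25

```text
time_s: 22.95
tool_pos: [342.2, -71.6, 426.9]
ee_rot: [0.369, 3.118, -0.001]
ft_force: [0.2, -0.5, -0.2]
grip_width: 34.6
grasp_force: 0.0
```

```bash
python3 - <<'E'
from h import *
plan()
im=optics.capture("top");sc=optics.capture("scene")
a=cv2.resize(im[120:280,220:420],(400,320),interpolation=cv2.INTER_CUBIC)
b=cv2.resize(sc[140:300,240:440],(400,320),interpolation=cv2.INTER_CUBIC)
cv2.imwrite("pics/p6.png",np.hstack([a,b]))
for b in blobs(sc,(21,150,120),(35,255,255)):
    if b[0][0]>260 and b[0][1]>150: print(b[0],ray("scene",b[0],122).round())
print(proj("scene",(*pocket(2,-2),122)).round(1),proj("scene",(*pocket(3,-2),122)).round(1))
E
```

```text
t 22.95 tcp [342.2 -71.6 426.9] F [ 0.2 -0.5 -0.2] w 34.6 gf 0.0
turn -0.0004 tilt [ 0.002  -0.0012]
[286.3 186.2] [473. -40. 122.]
[294.7 201.2] [458. -97. 122.]
[421.8 210.8] [ 704. -330.  122.]
[390.1 227.7] [ 598. -319.  122.]
[287.1 186.5] [295.9 201.6]
```

View pics/p6.png

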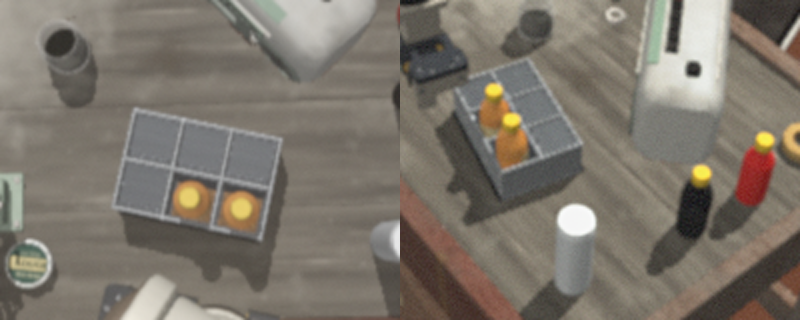

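Both bottles stand upright in pockets 2 and 3, with caps at crop (190,198) and (240,209). The caps are within 3 mm of where they should be at the right height, and the can, jar and round tin are unmoved. I'll hand the job in.

```bash
python3 -c "
from cell import bot
print(bot.job_done())"
```

```text
the job is handed in; nothing more can be done
None
```

I set both oil bottles upright on the floors of the two empty pockets (2 and 3, near row middle and right) and let go, leaving the can, jar and round tin where they were; I handed the job in at about 23 s, and no verdict was shown.

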